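# Update the flip tags of the heel-part bins

### The job

The bins on the stock board have been topped up, so bring their flip tags up to date: with a fingertip, gently push over the tags that are wrong, so that the tag in front of each full bin leans right back towards its bin, showing its round disc, and the tag in front of the nearly empty bin leans right out towards the robot, showing its straight bar. Do not grip or press hard on the tags or their stands, and leave the bins and everything else where they are.

Things in the scene. Friction and masses are not known exactly. Their poses are not given: they have to be found in the camera images.
- board: Fixed plywood stock board, 350 (x) x 560 (y) x 12 mm, on the bench. Origin on the bench surface below the middle of the line of tag hinges; x points from tags to bins (away from the robot), y along the row. It reaches from 80 mm before the hinge line to 270 mm behind it. Four tag stands stand at x = 0, y = +-62.5 and +-187.5 mm, one bin behind each.
- stand1: Fixed dark steel tag stand, foot 36 x 78 x 8 mm; the four are alike, each may be at any place of the row. Origin on the board's top below the middle of its hinge; axes as the board's. Hinge along y, 30 mm above the origin. Ears at y = +-36 mm; thin rests at y = +-26 mm rise to 50 mm. Its tag is an aluminium plate, smooth, 60 wide (y) x 5 mm thick, free edge 60 mm from the hinge.
- tag1 (a joint): Tag on stand1, rad: 0 upright; +0.80 (stop) leans to the bin, round disc shows; -0.80 (stop) leans to the robot, straight bar shows. No spring, hardly any friction: once past upright it falls to the other stop by its own weight (40 g) and stays. On a stop its free edge is 43 mm to the side of the hinge and 42 mm above it (84 mm above the bench).
- stand2: Fixed dark steel tag stand, foot 36 x 78 x 8 mm; the four are alike, each may be at any place of the row. Origin on the board's top below the middle of its hinge; axes as the board's. Hinge along y, 30 mm above the origin. Ears at y = +-36 mm; thin rests at y = +-26 mm rise to 50 mm. Its tag is an aluminium plate, smooth, 60 wide (y) x 5 mm thick, free edge 60 mm from the hinge.
- tag2 (a joint): Tag on stand2, rad: 0 upright; +0.80 (stop) leans to the bin, round disc shows; -0.80 (stop) leans to the robot, straight bar shows. No spring, hardly any friction: once past upright it falls to the other stop by its own weight (40 g) and stays. On a stop its free edge is 43 mm to the side of the hinge and 42 mm above it (84 mm above the bench).
- stand3: Fixed dark steel tag stand, foot 36 x 78 x 8 mm; the four are alike, each may be at any place of the row. Origin on the board's top below the middle of its hinge; axes as the board's. Hinge along y, 30 mm above the origin. Ears at y = +-36 mm; thin rests at y = +-26 mm rise to 50 mm. Its tag is an aluminium plate, smooth, 60 wide (y) x 5 mm thick, free edge 60 mm from the hinge.
- tag3 (a joint): Tag on stand3, rad: 0 upright; +0.80 (stop) leans to the bin, round disc shows; -0.80 (stop) leans to the robot, straight bar shows. No spring, hardly any friction: once past upright it falls to the other stop by its own weight (40 g) and stays. On a stop its free edge is 43 mm to the side of the hinge and 42 mm above it (84 mm above the bench).
- stand4: Fixed dark steel tag stand, foot 36 x 78 x 8 mm; the four are alike, each may be at any place of the row. Origin on the board's top below the middle of its hinge; axes as the board's. Hinge along y, 30 mm above the origin. Ears at y = +-36 mm; thin rests at y = +-26 mm rise to 50 mm. Its tag is an aluminium plate, smooth, 60 wide (y) x 5 mm thick, free edge 60 mm from the hinge.
- tag4 (a joint): Tag on stand4, rad: 0 upright; +0.80 (stop) leans to the bin, round disc shows; -0.80 (stop) leans to the robot, straight bar shows. No spring, hardly any friction: once past upright it falls to the other stop by its own weight (40 g) and stays. On a stop its free edge is 43 mm to the side of the hinge and 42 mm above it (84 mm above the bench).
- bin_wedges: Loose grey plastic bin, 130 (x) x 100 (y) x 60 mm high, about 0.6 kg, heaped full with cork heel wedges (heap up to 90 mm above its underside). Origin at the centre of its underside, on the board; its front is about 105 mm behind the hinge of its tag. It may be at any of the four places of the row.
- bin_heels: Loose grey plastic bin, 130 (x) x 100 (y) x 60 mm high, about 0.6 kg, heaped full with wooden heel blocks (heap up to 90 mm above its underside). Origin at the centre of its underside, on the board; its front is about 105 mm behind the hinge of its tag. It may be at any of the four places of the row.
- bin_pads: Loose grey plastic bin, 130 (x) x 100 (y) x 60 mm high, about 0.6 kg, heaped full with round black rubber pads (heap up to 90 mm above its underside). Origin at the centre of its underside, on the board; its front is about 105 mm behind the hinge of its tag. It may be at any of the four places of the row.
- bin_low: Loose grey plastic bin, 130 (x) x 100 (y) x 60 mm high, about 0.6 kg, nearly empty: only two cork wedges on its floor. Origin at the centre of its underside, on the board; its front is about 105 mm behind the hinge of its tag. It may be at any of the four places of the row.
- bin_low_front (a point): Middle of the lower front edge of the nearly empty bin; the tag stand that belongs to this bin is about 106 mm in front of it, the others at least 160 mm away.
- spool: Small wooden thread spool, 28 mm across, 36 mm high, standing on the board between two tag stands. Bystander; origin at its underside.
- heel_block: Small wooden heel block, 34 x 28 x 22 mm, lying on the board between two tag stands. Bystander; origin at its underside.
- roll: Small roll of paper tape, 36 mm across, 18 mm high, lying on the board between two tag stands. Bystander; origin at its underside.
- last: Wooden shoe last, about 150 mm long and 93 mm high, to the right of the board. Bystander; origin at its underside.
- hammer: Hammer, 240 mm long, lying to the left of the board. Bystander; origin at its underside.
- insole: Cork insole, about 235 x 88 x 6 mm, lying to the right of the board. Bystander; origin at its underside.

How it is judged (in metres and radians):
At the end, for the whole second after the job is handed in: The tag before the nearly empty bin rests leaning to the robot (joint below -0.7 rad), the tags before the three full bins rest leaning to their bins (above 0.7 rad), all tags at rest; bins and bystanders within 20 mm of where they started (((horizontal distance between stand1 and bin_low_front below 0.135 m and value of joint tag1 below -0.7 rad) or (horizontal distance between stand1 and bin_low_front above 0.135 m and value of joint tag1 above 0.7 rad)) and velocity of joint tag1 between -0.3 and 0.3 rad/s and ((horizontal distance between stand2 and bin_low_front below 0.135 m and value of joint tag2 below -0.7 rad) or (horizontal distance between stand2 and bin_low_front above 0.135 m and value of joint tag2 above 0.7 rad)) and velocity of joint tag2 between -0.3 and 0.3 rad/s and ((horizontal distance between stand3 and bin_low_front below 0.135 m and value of joint tag3 below -0.7 rad) or (horizontal distance between stand3 and bin_low_front above 0.135 m and value of joint tag3 above 0.7 rad)) and velocity of joint tag3 between -0.3 and 0.3 rad/s and ((horizontal distance between stand4 and bin_low_front below 0.135 m and value of joint tag4 below -0.7 rad) or (horizontal distance between stand4 and bin_low_front above 0.135 m and value of joint tag4 above 0.7 rad)) and velocity of joint tag4 between -0.3 and 0.3 rad/s and distance of each of bin_wedges, bin_heels, bin_pads, bin_low, spool, heel_block, roll, last, hammer, insole from where it was at the start of the episode below 0.02 m); the robot touches nothing.
It fails at once if a tag was gripped or pressed hard (over 25 N) (contact force between the fingers and stand1 above 25 N or contact force between the fingers and stand2 above 25 N or contact force between the fingers and stand3 above 25 N or contact force between the fingers and stand4 above 25 N).
It fails at once if a bin or another thing was shifted by more than 20 mm (distance of any of bin_wedges, bin_heels, bin_pads, bin_low, spool, heel_block, roll, last, hammer, insole from where it was at the start of the episode above 0.02 m).
It also fails if it takes over 59 s, if anything falls off the work surface, if the arm or the gripper's body presses on something with over 40 N, if the wrist force passes 120 N, or if a joint passes its speed limit or range.

### The arm

A 6-joint arm with a two-finger parallel gripper is mounted at the origin on the work surface. World frame = base frame: x ahead of the robot, y to its left, z up, the work surface at z = 0. Lengths are in m, angles in degrees, forces in N, time in s.
With the tool pointing down it reaches from about 0.3 to 0.75 m from the base axis. Payload 8.5 kg.
Tool frame: the origin (TCP) lies midway between the tips of the shut fingers; the grasp point (between the pads) lies 19 mm behind it (env.grip_depth is the distance from the TCP to the grasp point, in m); x points along the fingers, y is the direction in which the jaws open and shut, and the axes are right-handed (so a half turn about x gives the same grasp; the last joint's range is limited). The gripper opens to 85 mm and grips with 20 to 120 N. Pads are 22 mm wide; open, the fingers measure 114 mm over their backs; the gripper's body (76 mm by 85 mm) begins 54 mm behind the grasp point. The pads swing forward as they close: fully open they stand 13 mm farther back than shut.
Start: joints at [55.732, 21.807, 74.336, -0, 83.858, -12.336], TCP at [0.205, 0.51, 0.231] pointing down, gripper open.
Joint ranges: [-178.18, 178.18], [-50.72, 133.34], [12.68, 142.11], [-81.47, 261.47], [9.98, 163.14], [-165.26, 165.26]. Speed limits (degrees/s): [136.94, 136.94, 180, 180, 180, 180].

### API

Orientations are given as a 3x3 rotation matrix whose columns are the frame's x, y, z axes.
In Python, from rig import env gives the robot as it stands.
- The arm moves only by the tool play_rows, never from a script. Its arguments are lists of equal length, an entry for each row: "travel": the shift along the world's x, y, z in cm, a list of three; "rotation": the turn, a rotation vector about the world's x, y, z in rad, a list of three; "claw": the finger opening in cm, from 0 to 8.54. A call has 1 to 12 rows; each row shifts and turns the pose as measured when the row begins; what a row does not reach is not made up. A row lasts 1/12 s, in which the tool goes at most 41.7 mm and 7.16 degrees, less where a joint would pass 70% of its speed; a pose out of reach is approached as far as the arm can. A call is refused whole if a number of a shift passes 4.17 or a number of a turn 0.125, either way. A call with a gripper value outside its range is refused whole. The fingers move at their own pace and stop on an object; "squeeze" is the grip in N (left out, the last holds). Time passes only in rows, so rows that do not move let the fingers close. It gives the time, the measured TCP pose, the force and the opening at its end, in the units of the state.
- env.observe(): the state, without advancing time (a new reading comes with each control period).
- env.get_image(name): name is "scene" or "top"; returns the picture (400x640x3 uint8, red, green, blue); there is no depth.
- env.camera_info(name): a dict with "vertical_fov" (degrees; the focal length in pixels is half the picture's height over the tangent of half this angle, whatever the lens; pixels are square), "cx", "cy" (the principal point, pixels), "eye" and "rotation" of the camera in the world. Camera axes: x right, y down, z forward; pixel columns grow to the right and rows downward; lengths in m; the calibration is good to about 2 mm. A picture is of the moment at which its call begins. camera_info takes no time and is no camera call.
- env.close_job(): hands the job in, once; it reports no verdict.
The state is a dict: "time_s": time; "q": joint angles; "qvel": joint speeds; "joint_efforts": joint torques, N m; "position": TCP position; "tool_rot": TCP orientation; "ft_force": force on the tool from outside, world axes, zero at the start; "wrist_torque": the same for the moment, N m; "grip_width": finger opening in m.
Only numpy, scipy, OpenCV 4.12 (cv2) and the standard library are available. Lean on these libraries where they do the work, as an engineer would, in place of code of your own. Each camera call takes 0.05 s, during which the arm holds its last target.

## Working session

There is one attempt and no reset: what is moved stays moved. The work goes in short steps, Python scripts to look and compute and a tool call to move; the robot and the scene stay as the last step left them, time stands still between calls to the robot, and variables do not carry over. Pictures are saved under pics/ and viewed, and the job is handed in when it is done.

Besides the shell and the picture viewer there is one more tool, called as name(argument=value, ...), one argument or row to a line, values as JSON. play_rows: Moves the arm, as the interface text tells. Its arguments: {"type":"object","properties":{"travel":{"type":"array","items":{"type":"array","items":{"type":"number"}}},"rotation":{"type":"array","items":{"type":"array","items":{"type":"number"}}},"claw":{"type":"array","items":{"type":"number"}},"squeeze":{"type":"number"}},"required":["travel","rotation","claw"]}

```bash
mkdir -p pics; ls
python3 - <<'E'
from rig import env
import cv2
for n in("scene","top"):
    im=env.get_image(n); cv2.imwrite(f"pics/{n}0.png",im[:,:,::-1]); print(n,env.camera_info(n))
o=env.observe(); print(o["time_s"],o["position"],o["tool_rot"],o["grip_width"])
E
```

```text
pics
scene {'vertical_fov': 42.604733562192116, 'cx': 316.9972641562048, 'cy': 205.23970405933025, 'eye': array([1.46877219, 0.08716591, 0.894518  ]), 'rotation': array([[-0.06500026,  0.65853287, -0.74973957],
       [ 0.9978832 ,  0.04137479, -0.0501721 ],
       [-0.00201966, -0.75141373, -0.65982826]])}
top {'vertical_fov': 54.40662332705898, 'cx': 317.47018063225494, 'cy': 196.43239833957992, 'eye': array([0.43274016, 0.02645759, 1.09995599]), 'rotation': array([[ 0.00122492, -0.99516761,  0.09818314],
       [-0.99994241, -0.00226579, -0.01049042],
       [ 0.01066219, -0.09816463, -0.99511307]])}
0.1 [0.20529458 0.50996779 0.23078541] [[-7.16424308e-04  3.73506026e-01  9.27627477e-01]
 [-1.08029744e-03  9.27626884e-01 -3.73506622e-01]
 [-9.99999160e-01 -1.26970281e-03 -2.61076846e-04]] 0.0853551806987343
```

View pics/scene0.png

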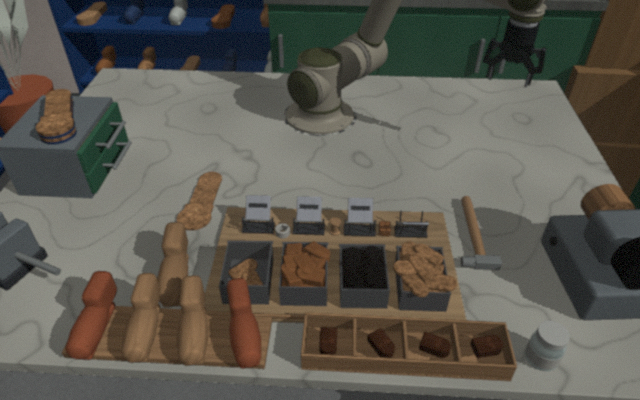

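View pics/top0.png

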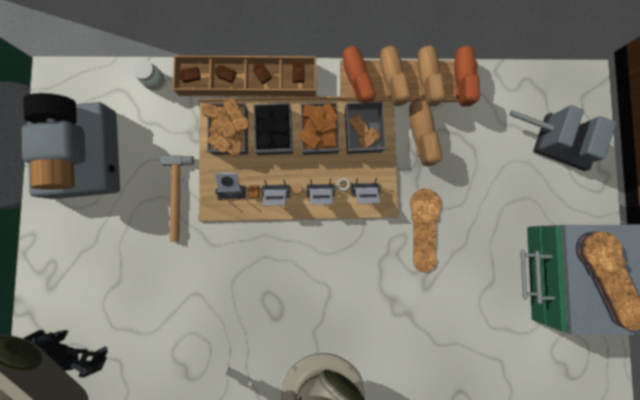

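```bash
cat > h.py <<'E'
import numpy as np
from rig import env
def ray(n,u,v,z):
    c=env.camera_info(n); f=200/np.tan(np.radians(c["vertical_fov"]/2))
    d=c["rotation"]@np.array([(u-c["cx"])/f,(v-c["cy"])/f,1.]); e=c["eye"]
    return e+d*(z-e[2])/d[2]
E
python3 - <<'E'
import cv2
a=cv2.imread("pics/top0.png")[90:230,190:410]; cv2.imwrite("pics/topz.png",cv2.resize(a,(792,504),interpolation=cv2.INTER_CUBIC))
a=cv2.imread("pics/scene0.png")[180:320,200:470]; cv2.imwrite("pics/scz.png",cv2.resize(a,(800,415),interpolation=cv2.INTER_CUBIC))
E
```

```text
(no output)
```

View pics/topz.png

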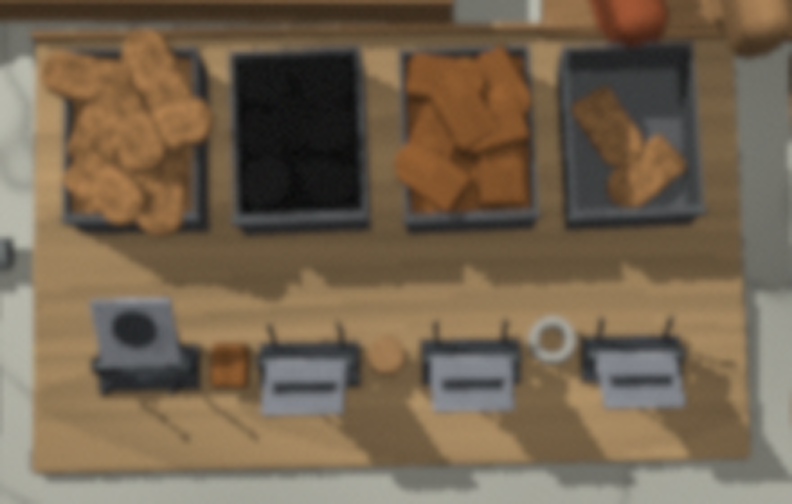

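View pics/scz.png

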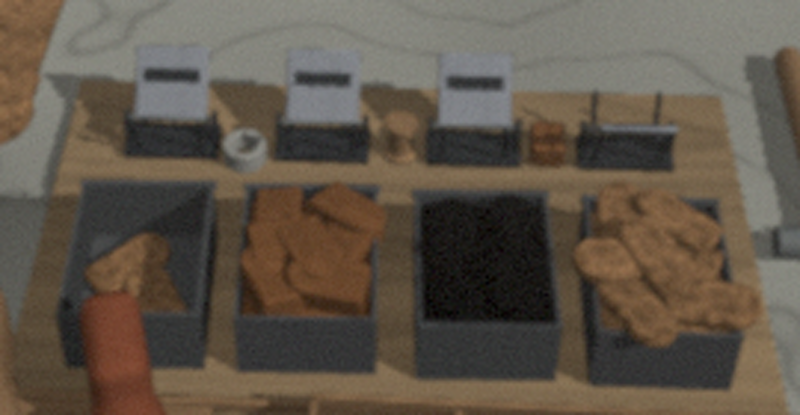

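Run:
```python
from h import *
P=lambda u,v,z:ray("top",190+u/3.6,90+v/3.6,z).round(4)
for nm,pts in dict(A=[(262,413),(342,414)],B=[(430,410),(513,410)],C=[(602,408),(684,406)]).items(): print(nm,[P(*p,.084) for p in pts])
S=lambda u,v,z:ray("scene",200+u*.3375,180+v*.3375,z).round(4)
for nm,pts in dict(A=[(441,54),(512,54)],B=[(288,51),(358,50)],C=[(138,46),(208,46)]).items(): print(nm,"scene",[S(*p,.084) for p in pts])
print("board corners",[P(*p,.012) for p in [(33,470),(750,458),(36,38)]])
print("heelblk,spool,roll",P(230,365,.03),P(385,353,.048),P(552,338,.03))
```

```text
A [array([0.5109, 0.1587, 0.084 ]), array([0.5103, 0.1007, 0.084 ])]
B [array([0.5133, 0.0367, 0.084 ]), array([ 0.5134, -0.0237,  0.084 ])]
C [array([ 0.515 , -0.0885,  0.084 ]), array([ 0.5166, -0.1484,  0.084 ])]
A scene [array([0.5171, 0.1011, 0.084 ]), array([0.5135, 0.1593, 0.084 ])]
B scene [array([ 0.5212, -0.0246,  0.084 ]), array([0.5164, 0.0328, 0.084 ])]
C scene [array([ 0.5226, -0.1489,  0.084 ]), array([ 0.519 , -0.0912,  0.084 ])]
board corners [array([0.4719, 0.3442, 0.012 ]), array([ 0.4821, -0.2116,  0.012 ]), array([0.8158, 0.3525, 0.012 ])]
heelblk,spool,roll [0.5519 0.1908 0.03  ] [0.5593 0.0713 0.048 ] [ 0.5734 -0.0565  0.03  ]
```

play_rows(
  travel=[
    [1.8,-3.2,0],
    [1.8,-3.2,0],
    [1.8,-3.2,0],
    [1.8,-3.2,0],
    [1.8,-3.2,0],
    [1.8,-3.2,0],
    [1.8,-3.2,0],
    [1.8,-3.2,0],
    [1.8,-3.2,0],
    [1.8,-3.2,0],
    [1.8,-3.2,0],
    [1.8,-3.2,0],
  ],
  rotation=[
    [0,0,0.032],
    [0,0,0.032],
    [0,0,0.032],
    [0,0,0.032],
    [0,0,0.032],
    [0,0,0.032],
    [0,0,0.032],
    [0,0,0.032],
    [0,0,0.032],
    [0,0,0.032],
    [0,0,0.032],
    [0,0,0.032],
  ],
  claw=[0,0,0,0,0,0,0,0,0,0,0,0],
)

```text
time_s: 1.1
position: [0.4216, 0.1116, 0.2272]
tool_rot: [[-0.005, -0.031, 0.999], [-0.004, 1.0, 0.031], [-1.0, -0.004, -0.005]]
ft_force: [0.7, -0.1, 0.5]
grip_width: -0.0
```

play_rows(
  travel=[
    [0.3,0.6,-3],
    [0.3,0.6,-3],
    [0,0.6,-3],
    [0,0,-3],
    [0,0,-2],
    [0,0,-1],
    [0,0,0],
  ],
  rotation=[
    [0,0,0],
    [0,0,0],
    [0,0,0],
    [0,0,0],
    [0,0,0],
    [0,0,0],
    [0,0,0],
  ],
  claw=[0,0,0,0,0,0,0],
)

```text
time_s: 1.68
position: [0.4316, 0.1213, 0.071]
tool_rot: [[-0.001, -0.019, 1.0], [-0.006, 1.0, 0.019], [-1.0, -0.006, -0.002]]
ft_force: [-0.4, -0.4, -0.1]
grip_width: -0.0002
```

play_rows(
  travel=[
    [2,0.4,0.2],
    [2,0.4,0],
    [1,0,0],
    [1,0,0],
    [0.7,0,0],
    [0.7,0,0],
    [0.7,0,0],
    [0.7,0,0],
    [0.7,0,0],
    [0.7,0,0],
  ],
  rotation=[
    [0,0,0],
    [0,0,0],
    [0,0,0],
    [0,0,0],
    [0,0,0],
    [0,0,0],
    [0,0,0],
    [0,0,0],
    [0,0,0],
    [0,0,0],
  ],
  claw=[0,0,0,0,0,0,0,0,0,0],
)

```text
time_s: 2.52
position: [0.5373, 0.1299, 0.0763]
tool_rot: [[-0.004, -0.019, 1.0], [-0.006, 1.0, 0.019], [-1.0, -0.006, -0.004]]
ft_force: [-1.0, 0.3, -0.0]
grip_width: 0.0001
```

Run:
```python
from rig import env
import cv2
a=env.get_image("scene")[:,:,::-1][130:330,180:480]; cv2.imwrite("pics/s1.png",cv2.resize(a,(780,520),interpolation=cv2.INTER_CUBIC))
o=env.observe(); print(o["time_s"],o["position"],o["ft_force"])
```

```text
2.5667 [0.53863585 0.12979921 0.07640307] [ 0.66927893 -0.06106669 -0.08045874]
```

View pics/s1.png

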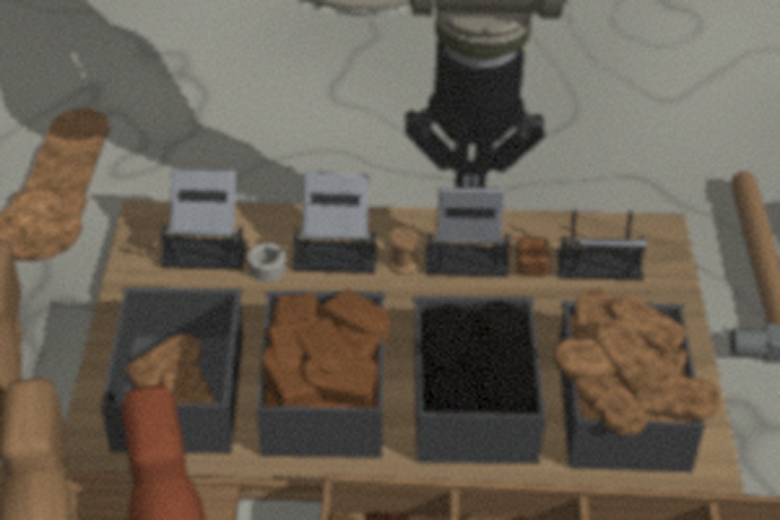

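The tag is now near upright (zoomed about (470,215)) with the fingertips behind it, and the force is low. I'll push on.

play_rows(
  travel=[
    [0.7,0,0],
    [0.7,0,0],
    [0.7,0,0],
    [0.7,0,0],
    [0.7,0,0],
    [0,0,0],
  ],
  rotation=[
    [0,0,0],
    [0,0,0],
    [0,0,0],
    [0,0,0],
    [0,0,0],
    [0,0,0],
  ],
  claw=[0,0,0,0,0,0],
)

```text
time_s: 3.07
position: [0.5775, 0.1297, 0.0761]
tool_rot: [[-0.003, -0.019, 1.0], [-0.006, 1.0, 0.019], [-1.0, -0.006, -0.003]]
ft_force: [-1.3, 0.1, -0.5]
grip_width: -0.0001
```

Run:
```python
from rig import env
import cv2
a=env.get_image("scene")[:,:,::-1][130:330,180:480]; cv2.imwrite("pics/s2.png",cv2.resize(a,(780,520),interpolation=cv2.INTER_CUBIC))
o=env.observe(); print(o["time_s"],o["position"],o["ft_force"])
```

```text
3.1167 [0.57687242 0.12974559 0.0760273 ] [-0.18242937 -0.13668826 -0.72619134]
```

View pics/s2.png

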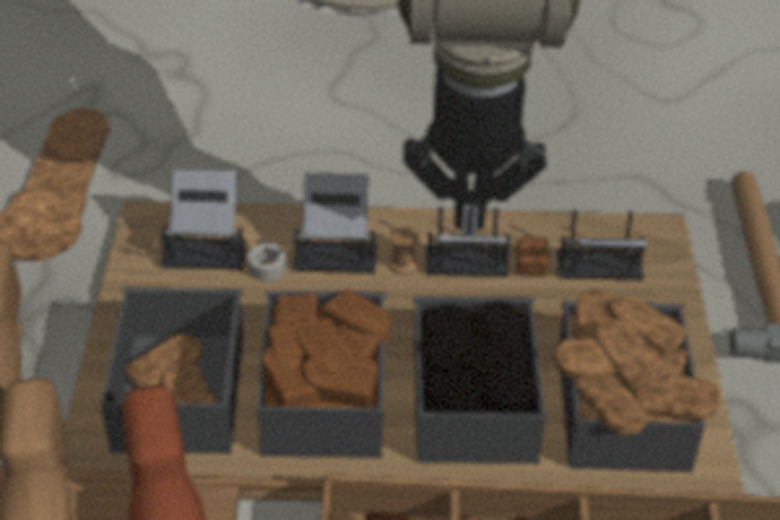

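The third tag from the left now leans to its bin. I'll back off and move across to the next tag.

play_rows(
  travel=[
    [-1,0,0],
    [-2,0,0],
    [-3,0,0],
    [-3,0,0],
    [-3,0,0],
    [-2,-1,0],
    [0,-3,0],
    [0,-3,0],
    [0,-3,0],
    [0,-2,0],
    [0,0,0],
  ],
  rotation=[
    [0,0,0],
    [0,0,0],
    [0,0,0],
    [0,0,0],
    [0,0,0],
    [0,0,0],
    [0,0,0],
    [0,0,0],
    [0,0,0],
    [0,0,0],
    [0,0,0],
  ],
  claw=[0,0,0,0,0,0,0,0,0,0,0],
)

```text
time_s: 4.03
position: [0.426, 0.0072, 0.076]
tool_rot: [[-0.004, -0.025, 1.0], [-0.006, 1.0, 0.025], [-1.0, -0.006, -0.005]]
ft_force: [-0.1, 0.1, -0.2]
grip_width: -0.0001
```

play_rows(
  travel=[
    [2,0,0],
    [2,0,0],
    [1.5,0,0],
    [1,0,0],
    [1,0,0],
    [1,0,0],
    [0.7,0,0],
    [0.7,0,0],
    [0.7,0,0],
    [0.7,0,0],
    [0.7,0,0],
    [0.7,0,0],
  ],
  rotation=[
    [0,0,0],
    [0,0,0],
    [0,0,0],
    [0,0,0],
    [0,0,0],
    [0,0,0],
    [0,0,0],
    [0,0,0],
    [0,0,0],
    [0,0,0],
    [0,0,0],
    [0,0,0],
  ],
  claw=[0,0,0,0,0,0,0,0,0,0,0,0],
)

```text
time_s: 5.03
position: [0.5553, 0.0105, 0.0764]
tool_rot: [[-0.009, -0.022, 1.0], [-0.004, 1.0, 0.022], [-1.0, -0.004, -0.009]]
ft_force: [1.2, -0.7, -0.1]
grip_width: 0.0001
```

play_rows(
  travel=[
    [0.7,0,0],
    [0.7,0,0],
    [0.7,0,0],
    [0,0,0],
  ],
  rotation=[
    [0,0,0],
    [0,0,0],
    [0,0,0],
    [0,0,0],
  ],
  claw=[0,0,0,0],
)

```text
time_s: 5.37
position: [0.5799, 0.0104, 0.0764]
tool_rot: [[-0.008, -0.022, 1.0], [-0.004, 1.0, 0.022], [-1.0, -0.004, -0.008]]
ft_force: [-0.0, 0.6, 0.7]
grip_width: -0.0
```

Run:
```python
from rig import env
import cv2
a=env.get_image("scene")[:,:,::-1][130:330,180:480]; cv2.imwrite("pics/s3.png",cv2.resize(a,(780,520),interpolation=cv2.INTER_CUBIC))
o=env.observe(); print(o["time_s"],o["position"],o["ft_force"])
```

```text
5.4167 [0.57919221 0.01047053 0.07623743] [-0.35210447  0.1925258   0.59239158]
```

View pics/s3.png

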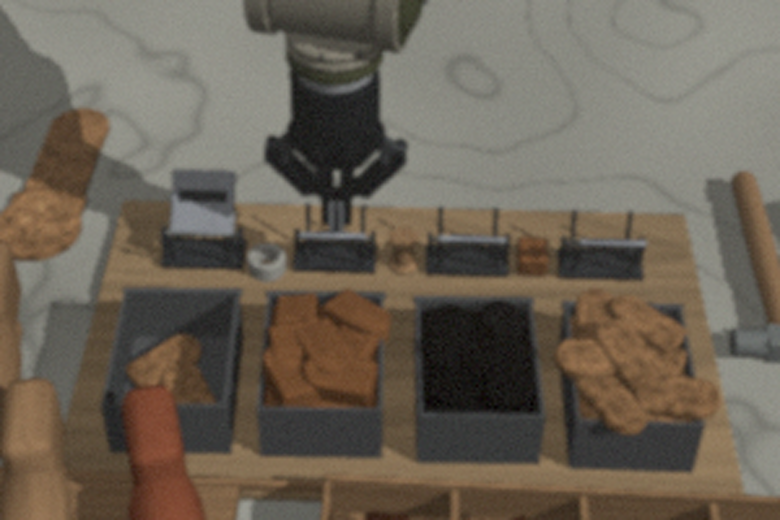

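The second tag is over too. Three now lean back, and the one at the nearly empty bin leans out. I'll retreat, then check with the top camera.

play_rows(
  travel=[
    [-1,0,0],
    [-2,0,0],
    [-3,0,0],
    [-3,0,0],
    [-3,0,0],
    [-2,0,1],
    [-1,0,3],
    [0,0,3],
    [0,0,3],
    [0,0,2],
    [0,0,0],
    [0,0,0],
  ],
  rotation=[
    [0,0,0],
    [0,0,0],
    [0,0,0],
    [0,0,0],
    [0,0,0],
    [0,0,0],
    [0,0,0],
    [0,0,0],
    [0,0,0],
    [0,0,0],
    [0,0,0],
    [0,0,0],
  ],
  claw=[0,0,0,0,0,0,0,0,0,0,0,0],
)

```text
time_s: 6.42
position: [0.4158, 0.0119, 0.2001]
tool_rot: [[-0.015, -0.022, 1.0], [-0.003, 1.0, 0.022], [-1.0, -0.002, -0.015]]
ft_force: [-0.6, 1.3, 0.2]
grip_width: -0.0001
```

Run:
```python
from rig import env
import cv2,numpy as np
a=env.get_image("top")[:,:,::-1][90:230,190:410]
b=env.get_image("scene")[:,:,::-1][180:320,200:470]
cv2.imwrite("pics/end.png",np.vstack([cv2.resize(a,(460,293),interpolation=cv2.INTER_CUBIC),cv2.resize(b,(460,239),interpolation=cv2.INTER_CUBIC)]))
o=env.observe(); print(o["time_s"],o["position"],o["ft_force"])
```

```text
6.5167 [0.41564643 0.01199047 0.19918723] [ 0.03861829 -0.12800699 -0.78478166]
```

View pics/end.png

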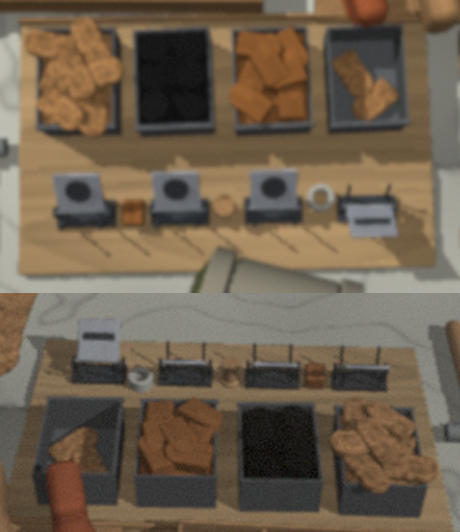

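The top view shows discs at the three full bins (about (78,190), (176,188) and (273,187)) and the bar at the nearly empty one (about (373,220)). Bins and small objects look unmoved.

```bash
python3 -c "
from rig import env
env.close_job()"
```

```text
the job is handed in; nothing more can be done
```

I flipped the two wrong tags, the ones in front of the black pads and the wooden heel blocks, with the closed fingertips. I then backed the arm clear and handed the job in at about 6.5 s. The tags at the cork wedges and at the nearly empty bin were already right, so I left them alone.

In the last pictures from both cameras, the three full bins' tags lean back showing discs and the nearly empty bin's tag leans out showing its bar. The bins and small objects on the board look unmoved; I judged that by eye and did not measure it. The wrist force stayed around 1 N at every reading I took. No check failed or disagreed. The hand-in reports no verdict.

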